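# Dot a pair of lens blanks on the two-axis stage

### The job

Dot the two lens blanks clamped on the sliding stage. Move the carrier by hand on its two slides until the small black centring dot of the left-hand lens (left as the robot sees it) is right under the fixed marker pin and press the marker cap fully down, then let the cap up, bring the dot of the right-hand lens under the pin, press the cap fully down again and leave the carrier standing there with the cap up. Do not press the marker when the pin is off the dots, and leave the pliers, spray bottle and holding block where they are.

Things in the scene. Friction and masses are not known exactly. Their poses are not given: they have to be found in the camera images.
- dotting_stage: fixed grey two-axis stage, base 190 x 216 x 14 mm with a narrow tongue at the back. Origin on the worktop directly under the marker pin; +x from the handle (robot's side) to the back, +y to the stage's left, z up. A steel column 124 mm high stands at x = +130 mm; from it a 22 mm wide arm at height 88 to 106 mm runs forward to a 29 mm round head about the pin (84 to 110 mm high)
- cross_slide (a joint): left/right slide that carries everything on the carrier; m along the stage's +y (left), range -0.054 to 0.054, moved with about 2 N, stays where left
- carrier (a joint): to-and-fro slide on top of the cross slide; m along the stage's +x (away from the robot), range -0.026 to 0.026, moved with about 2 N, stays where left. Carrier plate 105 x 165 mm, top 50 mm above the worktop
- handle_top (a point): centre of the top of the carrier's upright black round handle: 18 mm diameter, 50 to 100 mm above the worktop (26 mm diameter foot up to 56 mm), on a tongue 107 mm in front of the carrier's centre; grip it from above round the stem and push it along to move both slides
- dot_left (a point): middle of the black centring dot (10 mm diameter) on the centre of the left-hand lens blank (clear disc, 62 mm diameter); 59 mm above the worktop; the lens seats are clamped on the carrier at spacings that differ from job to job and move with it
- dot_right (a point): the same for the right-hand lens blank; it sits 64 to 88 mm to the right of the left one and 16 mm nearer the robot, in the stage's axes
- pin_tip (a point): pointed lower tip of the steel marker pin (7 mm diameter), 67 mm above the worktop when up; it only moves straight down with the cap
- cap_top (a point): centre of the top of the black round marker cap, 30 mm diameter, 130 mm above the worktop when up; pressed from above
- marker (a joint): downward travel of cap and pin in m: 0 up, 0.0075 fully down on its stop; a spring (about 6 N at the bottom) brings it back up
- bench_pliers: bare metal pliers lying on the worktop, 43 x 150 x 11 mm, origin at the centre of the underside; a bystander
- spray_bottle: standing lens cleaner bottle, 42 mm diameter, 140 mm high, origin at the centre of the underside; a bystander
- holding_block: small black round lens holding block, 26 mm diameter, 16 mm high, origin at the centre of the underside; a bystander

How it is judged:
By the outcome, as a careful person would: the job done as asked, in the order asked, and still so for the second after the job is handed in, with the robot touching nothing.
It also fails if it takes over 58 s, if anything falls off the work surface, if the arm or the gripper's body presses on something with over 40 N, if the wrist force passes 120 N, or if a joint passes its speed limit or range.

### The arm

A 6-joint arm with a two-finger parallel gripper is mounted at the origin on a cart in front of the work surface, level with it; the furniture and walls round the work are solid. World frame = base frame: x ahead of the robot, y to its left, z up, the work surface at z = 0. Lengths are in m, angles in rad, forces in N, time in s.
With the tool pointing down it reaches from about 0.325 to 0.925 m from the base axis. Payload 3.1 kg.
Tool frame: the origin (TCP) lies between the finger pads; the fingertips stand robot.tips_ahead ahead of it and the grasp point (between the pads) lies 8 mm behind it (robot.tips_ahead is the distance from the TCP to the fingertips, in m); z points along the fingers, y is the line along which they close (so a half turn about z gives the same grasp; the last joint's range is limited). The gripper opens to 85 mm and grips with 20 to 120 N. Pads are 22 mm wide; open, the fingers measure 114 mm over their backs; the gripper's body (76 mm by 85 mm) begins 54 mm behind the grasp point. The pads swing forward as they close: fully open they stand 13 mm farther back than shut.
Start: joints at [1.115, 0.217, 1.613, -0, 1.311, -0.112], TCP at [0.211, 0.588, 0.242] pointing down, gripper open.
Joint ranges: [-2.75, 2.75], [-0.78, 2.1], [0.31, 2.55], [-1.13, 4.27], [0.13, 2.63], [-2.58, 2.58]. Speed limits (rad/s): [2.79, 2.79, 3.14, 3.14, 3.14, 3.14].

### API

Orientations are given as a unit quaternion [w, x, y, z].
In Python, from workcell import robot gives the robot as it stands.
- The arm moves only by the shell command python3 -m pendant 'ROWS' [FORCE]. ROWS is JSON, one flat list of numbers, 7 for each row, row after row: the shift along the tool's x, y, z scaled (see below), then the turn, a rotation vector about the tool's x, y, z scaled (see below), then the finger opening in mm, from 0 to 85.4. In form: [dx, dy, dz, wx, wy, wz, hand, dx, dy, dz, wx, wy, wz, hand, ...]. A call has 1 to 8 rows; each row shifts and turns the commanded pose from where the row before left it, along the tool's axes as they then stand; what a row does not reach is not made up. The controller multiplies each number of a shift by 0.2 m and each number of a turn by 2 rad. A row lasts 1/8 s, in which the tool goes at most 62.5 mm and 10.7 degrees, less where a joint would pass 70% of its speed; a pose out of reach is approached as far as the arm can. A call with a number of a shift or a turn outside -1 to 1 is refused whole. A call with a gripper value outside its range is refused whole. The fingers move at their own pace and stop on an object; FORCE is the grip in N (left out, the last holds). Time passes only in rows, so rows that do not move let the fingers close. It gives the time, the measured TCP pose, the force, the opening and the grip force at its end, in the units of the state.
- robot.sense(): the state, without advancing time (a new reading comes with each control period).
- robot.grab_frame(name): name is "scene" or "top" or "wrist"; returns the picture (384x512x3 uint8, red, green, blue); there is no depth.
- robot.camera_info(name): a dict with "camera_matrix" (3x3 intrinsics, pixels), "k1" (the pictures are not rectified: a ray, as slopes to the right and down, at radius r is drawn at 1 + k1 r^2 times it, then the intrinsics apply), "rvec" (rotation vector, rad) and "tvec" (3), from world to camera coordinates, as OpenCV has them; the wrist camera has in their place "T_tool_cam" (4x4, takes a point from camera to tool coordinates, whose origin is the TCP and whose axes are the flange's). Camera axes: x right, y down, z forward; pixel columns grow to the right and rows downward; lengths in m; the calibration is good to about 2 mm. A picture is of the moment at which its call begins: read the wrist's pose just before it. camera_info takes no time and is no camera call.
- robot.hand_in(): hands the job in; it is judged then, once.
The state is a dict: "t": time; "qpos": joint angles; "qvel": joint speeds; "effort": joint torques, N m; "eef_pos": TCP position; "ee_rot": TCP orientation; "force": force on the tool from outside, world axes, zero at the start; "wrist_torque": the same for the moment, N m; "gripper_width": finger opening in m; "finger_force": force on a finger pad.
Only numpy, scipy, OpenCV 4.12 (cv2) and the standard library are available. Lean on these libraries where they do the work, as an engineer would, in place of code of your own. Each camera call takes 0.05 s, during which the arm holds its last target. There are 200 camera calls.

## Working session

There is one attempt and no reset: what is moved stays moved. The work goes in short steps, Python scripts to look and compute and a shell command to move; the robot and the scene stay as the last step left them, time stands still between calls to the robot, and variables do not carry over. Pictures are saved under pics/ and viewed, at most 10 in all, crops included, and the job is handed in when it is done.

```bash
mkdir -p pics; ls; cat > h.py <<'E'
import numpy as np, cv2
from workcell import robot
def snap(n,f):
    s=robot.sense(); im=robot.grab_frame(n); cv2.imwrite(f'pics/{f}.png',im[:,:,::-1]); return s,im
def cam(n,s=None):
    c=robot.camera_info(n); K=np.array(c['camera_matrix'])
    if 'rvec' in c:
        R=cv2.Rodrigues(np.array(c['rvec'],float))[0]; t=np.array(c['tvec'],float).ravel()
    else:
        from scipy.spatial.transform import Rotation as Ro
        q=s['ee_rot']; T=np.eye(4); T[:3,:3]=Ro.from_quat([q[1],q[2],q[3],q[0]]).as_matrix(); T[:3,3]=s['eef_pos']
        M=np.linalg.inv(T@np.array(c['T_tool_cam'])); R=M[:3,:3]; t=M[:3,3]
    return K,c['k1'],R,t
def und(K,k1,px):
    return cv2.undistortPoints(np.array([[px]],float),K,np.array([k1,0,0,0.]))[0,0]
def onplane(n,px,z,s=None):
    K,k1,R,t=cam(n,s); u=und(K,k1,px); d=R.T@np.array([*u,1]); o=-R.T@t
    return o+d*(z-o[2])/d[2]
def proj(n,P,s=None):
    K,k1,R,t=cam(n,s); return cv2.projectPoints(np.array([P],float),cv2.Rodrigues(R)[0],t,K,np.array([k1,0,0,0.]))[0][0,0]
E
python3 - <<'E'
from h import *
s,_=snap('top','top0'); snap('scene','scene0')
print(robot.tips_ahead,{k:np.round(v,3) for k,v in s.items()})
a=cv2.imread('pics/top0.png');b=cv2.imread('pics/scene0.png')
for n in('top','scene'):
    K,k1,R,t=cam(n);print(n,K[0,0],k1,-R.T@t,R[2])
E
```

```text
pics
0.011 {'t': np.float64(0.0), 'qpos': array([ 1.115,  0.218,  1.615,  0.   ,  1.311, -0.112]), 'qvel': array([ 0.   , -0.002,  0.001, -0.001,  0.   ,  0.   ]), 'effort': array([-0.0000e+00, -3.9686e+01, -3.0385e+01, -0.0000e+00,  1.0000e-02,
       -0.0000e+00]), 'eef_pos': array([0.21 , 0.588, 0.241]), 'ee_rot': array([-0.   ,  0.171,  0.985, -0.001]), 'force': array([ 0.669, -0.191, -0.187]), 'wrist_torque': array([0.043, 0.044, 0.01 ]), 'finger_force': np.float64(0.0), 'gripper_width': np.float64(0.085)}
top 405.50561143708376 0.020034208702001694 [0.30696686 0.14333333 1.17605529] [ 0.1867627   0.00953251 -0.98235881]
scene 434.517107441752 0.013398047565692406 [ 0.08477082 -0.4239817   0.82694706] [ 0.43235154  0.53592978 -0.72515613]
```

View pics/top0.png

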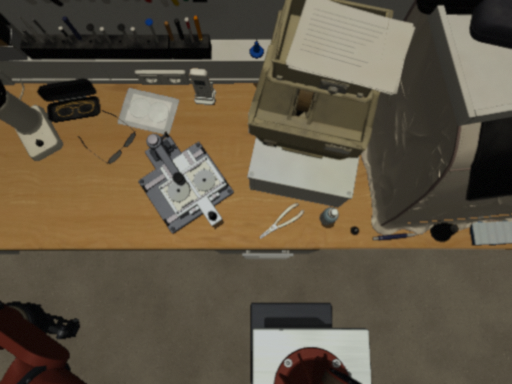

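View pics/scene0.png

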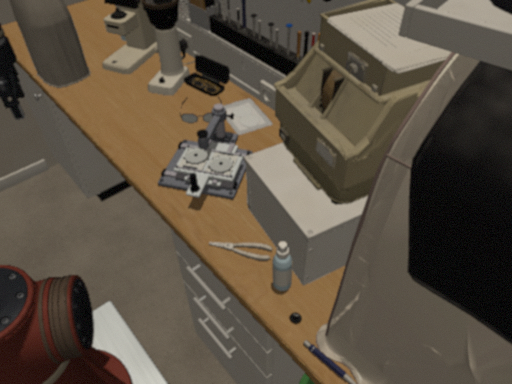

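The top view shows the stage near (185,185), with its handle at (213,215), cap at (178,178) and column at (155,143). The pliers, bottle and block are off to the right. Next I'll enlarge the stage.

```bash
python3 - <<'E'
import cv2,numpy as np
a=cv2.imread('pics/top0.png')[125:240,125:245];b=cv2.imread('pics/scene0.png')[95:205,150:260]
a=cv2.resize(a,(0,0),fx=5,fy=5,interpolation=cv2.INTER_CUBIC)[:550];cv2.imwrite('pics/c1.png',a)
b=cv2.resize(b,(0,0),fx=5,fy=5,interpolation=cv2.INTER_CUBIC);cv2.imwrite('pics/c2.png',b)
E
```

```text
(no output)
```

View pics/c1.png

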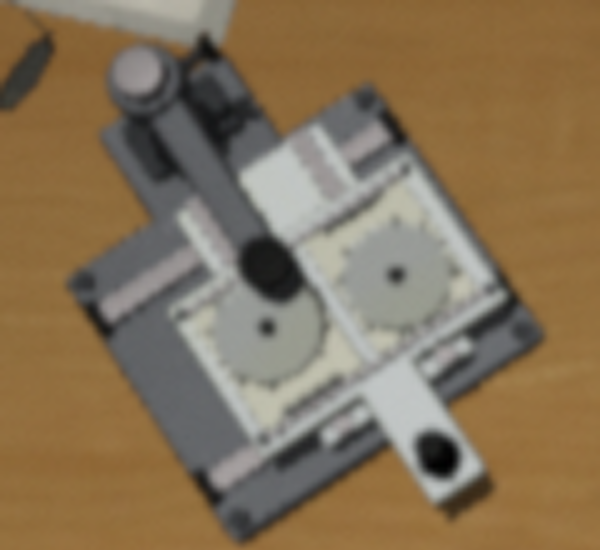

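```bash
python3 - <<'E'
from h import *
P=lambda x,y,z:onplane('top',(125+x/5-.4,125+y/5-.4),z)
dl=P(267,327,.059);dr=P(397,275,.059);cap=P(268,261,.13);h=P(436,450,.1);col=P(138,72,.124)
co=[P(*c,.014) for c in((370,92),(540,338),(240,538),(72,283))]
for n,v in zip('dl dr cap h col'.split(),(dl,dr,cap,h,col)):print(n,v.round(4))
print(np.round(co,4)); 
for i in range(4):print(np.linalg.norm(co[i]-co[i-1]), np.degrees(np.arctan2(*(co[i]-co[i-1])[1::-1])))
v=col-cap;print('yaw cap-col',np.degrees(np.arctan2(v[1],v[0])),np.linalg.norm(v[:2]))
v1=co[0]-co[1];v2=co[3]-co[2];v=v1+v2
for yaw in(np.arctan2(v[1],v[0]),):
    c,s=np.cos(yaw),np.sin(yaw);R=np.array([[c,s],[-s,c]])
    print(np.degrees(yaw))
    for n,p in zip('dl dr h col'.split(),(dl,dr,h,col)):print(n,(R@(p-cap)[:2]).round(4))
    print('dl-dr',R@(dl-dr)[:2], 'centre',R@(np.mean(co,0)-cap)[:2])
E
```

```text
dl [0.5309 0.37   0.059 ]
dr [0.5607 0.2975 0.059 ]
cap [0.5523 0.3563 0.13  ]
h [0.4553 0.2688 0.1   ]
col [0.6591 0.4317 0.124 ]
[[0.6831 0.3225 0.014 ]
 [0.533  0.2193 0.014 ]
 [0.4165 0.3903 0.014 ]
 [0.5665 0.4947 0.014 ]]
0.207965452279309 -55.903390533159495
0.18214904418021508 -145.49796694100274
0.2069183832790142 124.269168983171
0.1827826049956167 34.829157041772454
yaw cap-col 35.221155992959844 0.13072563201027093
34.66587901246478
dl [-0.0098  0.0235]
dr [-0.0266 -0.0531]
h [-0.1296 -0.0168]
col [0.1307 0.0013]
dl-dr [0.01670773 0.07656351] centre [-0.00189935  0.00173783]
```

View pics/c2.png

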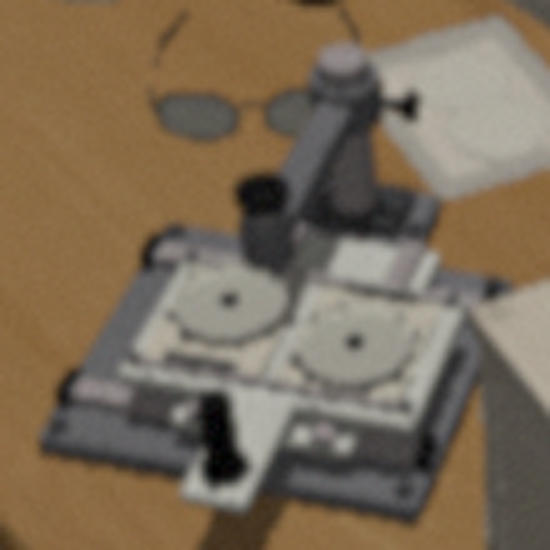

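Both crops agree with the given sizes: column to cap is 131 mm, dots are 76.5 mm and 16.7 mm apart, yaw is about 35°. I'll turn the tool first, with the fingers closing along the stage's y.

```bash
cat >> h.py <<'E'
def go(target,yawy=None):
    "remaining shift in tool axes in move units, remaining turn units (tool y to world angle yawy deg)"
    from scipy.spatial.transform import Rotation as Ro
    s=robot.sense(); q=s['ee_rot']; R=Ro.from_quat([q[1],q[2],q[3],q[0]])
    d=R.inv().apply(np.array(target)-s['eef_pos'])/.2
    print('pos',np.round(s['eef_pos'],4),'shift',d.round(3),'mm',(d*200).round(1),'t',s['t'],'F',np.round(s['force'],1),'w',s['gripper_width'])
    if yawy is not None:
        a=np.radians(yawy); y=np.array([np.cos(a),np.sin(a),0]); z=np.array([0,0,-1.])
        M=Ro.from_matrix(np.c_[np.cross(y,z),y,z]); print('turn',((R.inv()*M).as_rotvec()/2).round(4))
E
python3 -m pendant '[0,0,0,0,0,-0.08,60, 0,0,0,0,0,-0.08,60, 0,0,0,0,0,-0.08,60, 0,0,0,0,0,-0.08,60, 0,0,0,0,0,-0.08,60, 0,0,0,0,0,-0.08,60]' 40
python3 - <<'E'
from h import *
go([.4553,.2688,.24],125); c=robot.camera_info('wrist'); print(c)
E
```

```text
t: 0.85
eef_pos: [0.2104, 0.588, 0.2415]
ee_rot: [-0.001, -0.306, 0.952, -0.001]
force: [-0.1, 0.4, -0.3]
gripper_width: 0.06
finger_force: 0.0
pos [0.2104 0.588  0.2415] shift [-0.066 -2.01   0.009] mm [ -13.2 -402.1    1.7] t 0.85 F [-0.1  0.4 -0.3] w 0.06001480504650792
turn [-0.0004 -0.0007  0.0053]
{'camera_matrix': array([[301.021464  ,   0.        , 258.73232466],
       [  0.        , 301.021464  , 187.98330225],
       [  0.        ,   0.        ,   1.        ]]), 'k1': -0.07845717894169679, 'T_tool_cam': array([[ 8.34753966e-04, -9.58262257e-01, -2.85889403e-01,
         7.34801960e-02],
       [ 9.99999633e-01,  8.54865517e-04,  5.44556747e-05,
         9.85948010e-07],
       [ 1.92214174e-04, -2.85889343e-01,  9.58262619e-01,
        -1.31588883e-01],
       [ 0.00000000e+00,  0.00000000e+00,  0.00000000e+00,
         1.00000000e+00]])}
```

```bash
python3 -m pendant '[-0.01,-0.287,0,0,0,0,60, -0.01,-0.287,0,0,0,0,60, -0.01,-0.287,0,0,0,0,60, -0.01,-0.287,0,0,0,0,60, -0.01,-0.287,0,0,0,0,60, -0.01,-0.287,0,0,0,0,60, -0.006,-0.287,0,0,0,0.0053,60, 0,0,0,0,0,0,60]'
python3 - <<'E'
from h import *
go([.4553,.2688,.24],125); s,im=snap('wrist','w1'); print(s['eef_pos'],s['ee_rot'])
cv2.imwrite('pics/w1b.png',cv2.resize(im[:,:,::-1],(800,600),interpolation=cv2.INTER_CUBIC))
E
```

```text
t: 1.85
eef_pos: [0.4554, 0.265, 0.2419]
ee_rot: [-0.0, -0.295, 0.955, -0.001]
force: [-0.1, 1.4, -1.0]
gripper_width: 0.06
finger_force: 0.0
pos [0.4554 0.265  0.2419] shift [-0.01   0.016  0.01 ] mm [-2.   3.2  1.9] t 1.85 F [-0.1  1.4 -1. ] w 0.05998822565112438
turn [-0.0004 -0.0004 -0.0057]
[0.45544773 0.26499232 0.2419118 ] [-2.09798812e-04 -2.95309679e-01  9.55401419e-01 -5.26676728e-04]
```

View pics/w1b.png

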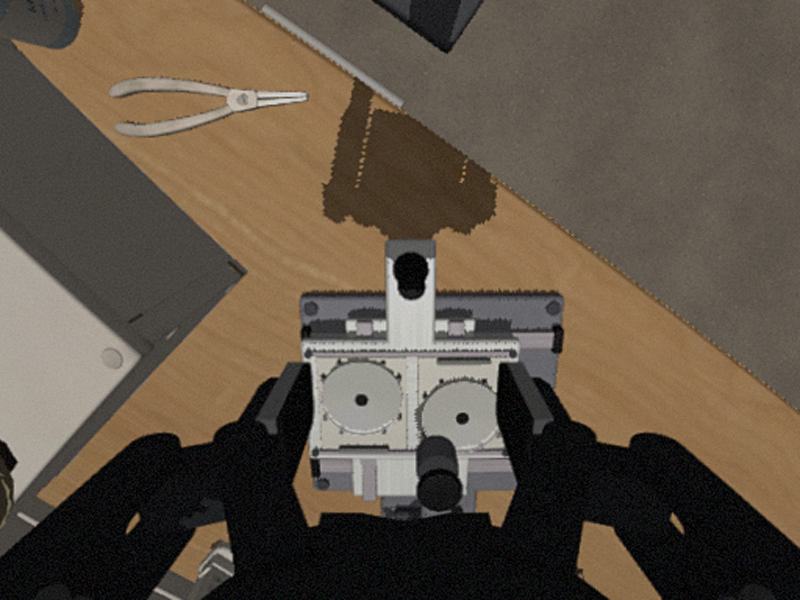

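The wrist view (800 px wide, stage upside down) shows the handle top at (411,268), the left dot at (462,418), the right dot at (361,400) and the cap at (440,490). I'll extract these with subpixel code and cross-check.

```bash
cat >> h.py <<'E'
def dot(im,px,r=9,th=90):
    "centroid of dark blob near px"
    g=cv2.cvtColor(im,cv2.COLOR_RGB2GRAY).astype(float); x,y=map(int,np.round(px))
    p=g[y-r:y+r+1,x-r:x+r+1]; n,l,st,c=cv2.connectedComponentsWithStats((p<th).astype(np.uint8))
    k=min(range(1,n),key=lambda i:np.hypot(*(c[i]-r))); w=np.where(cv2.dilate((l==k).astype(np.uint8),np.ones((3,3)))>0,np.clip(150-p,0,None),0)
    yy,xx=np.mgrid[y-r:y+r+1,x-r:x+r+1]; return np.array([(w*xx).sum(),(w*yy).sum()])/w.sum(), st[k,4]
E
python3 - <<'E'
from h import *
im=cv2.imread('pics/w1.png')[:,:,::-1].copy(); s=robot.sense()
f=.64
yaw=np.radians(35);c,q=np.cos(yaw),np.sin(yaw);R=np.array([[c,q],[-q,c]])
L,a=dot(im,(462*f,418*f));Rr,b=dot(im,(361*f,400*f));print(L,a,Rr,b)
W=lambda p,z:onplane('wrist',p,z,s)
dl,dr=W(L,.059),W(Rr,.059); h=W((411*f,267*f),.1); cap=W((440*f-.2,490*f-.2),.13)
print('dl',dl,'dr',dr,'h',h,'cap',cap,R@(dl-dr)[:2],R@(dl-cap)[:2],R@(h-cap)[:2])
for n,P in(('top',[.5523,.3563,.13]),):print(proj('wrist',P,s)/f)
x0=cv2.resize(im[130:340,170:350,::-1],(0,0),fx=2.8,fy=2.8,interpolation=cv2.INTER_CUBIC)
x1=cv2.resize(im[260:335,250:310,::-1],(0,0),fx=7.84,fy=7.84,interpolation=cv2.INTER_CUBIC)
cv2.imwrite('pics/c3.png',x1)
E
```

```text
[295.48648649 267.35420514] 50 [230.89818853 255.58956726] 47
dl [0.52722617 0.37013103 0.059     ] dr [0.55747904 0.29814151 0.059     ] h [0.44474252 0.2651024  0.1       ] cap [0.54637945 0.35707395 0.13      ] [0.01650979 0.0763227 ] [-0.00820021  0.0216816 ] [-0.13600881 -0.01704213]
[433.17041174 495.45407651]
```

View pics/c3.png

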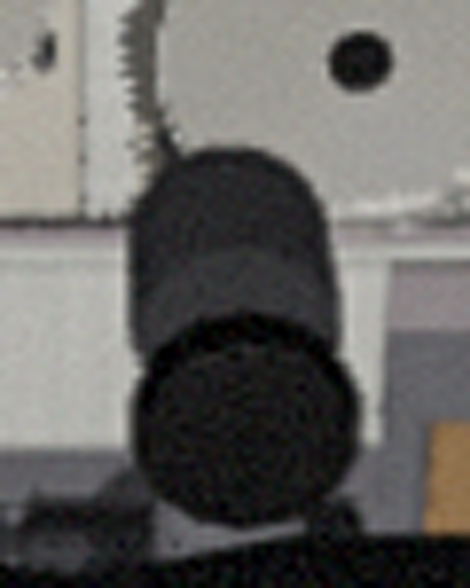

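```bash
python3 - <<'E'
from h import *
s=robot.sense(); f=.64
yaw=np.radians(35);c,q=np.cos(yaw),np.sin(yaw);R=np.array([[c,q],[-q,c]])
W=lambda p,z:onplane('wrist',p,z,s)
cap=W((280.9,312.9),.13)
print('cap',cap)
for p,z in (((411,288),.1),((411,268),.056)):
    h=W((411*f,p[1]*f),z); print(h,R@(h-cap)[:2])
go([*W((411*f,287*f),.1)[:2],.077],125)
im=cv2.imread('pics/w1.png')[150:205,235:290]; cv2.imwrite('pics/c4.png',cv2.resize(im,(0,0),fx=8,fy=8,interpolation=cv2.INTER_CUBIC))
E
```

```text
cap [0.54616817 0.35631501 0.13      ]
[0.45544525 0.27252788 0.1       ] [-0.12237419 -0.01659788]
[0.45352586 0.27195089 0.056     ] [-0.12427742 -0.0159696 ]
pos [0.4542 0.2667 0.2418] shift [-0.019  0.02   0.824] mm [ -3.9   4.1 164.8] t 1.9 F [-0.5 -0.1  0.4] w 0.060002717262510274
turn [ 0.0003 -0.0005 -0.0046]
```

View pics/c4.png

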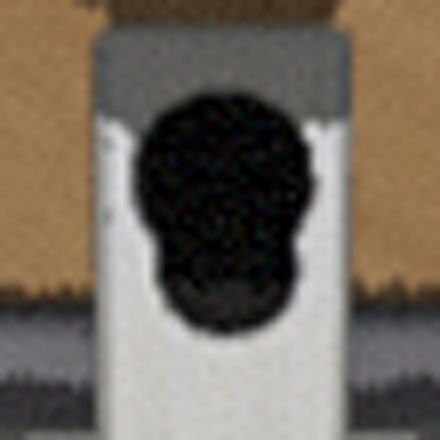

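Handle top is near (262.9,182.6) and its foot near (262.4,172.3). Both put the handle at about (0.455,0.271), so I'll descend round it.

```bash
python3 -m pendant '[-0.018,0.016,0.14,0,0,-0.0046,60, 0,0,0.22,0,0,0,60, 0,0,0.22,0,0,0,60, 0,0,0.16,0,0,0,60, 0,0,0.084,0,0,0,60, 0,0,0,0,0,0,60, 0,0,0,0,0,0,60]'
python3 - <<'E'
from h import *
go([.455,.270,.077],125)
E
python3 -m pendant '[0,0,0,0,0,0,10, 0,0,0,0,0,0,10, 0,0,0,0,0,0,10, 0,0,0,0,0,0,10]' 40
python3 - <<'E'
from h import *
go([.455,.270,.077],125)
E
```

```text
t: 2.78
eef_pos: [0.4558, 0.2738, 0.079]
ee_rot: [0.001, -0.303, 0.953, 0.0]
force: [-0.7, -0.1, -0.3]
gripper_width: 0.0598
finger_force: 0.0
pos [0.4558 0.2738 0.079 ] shift [ 0.014 -0.013  0.01 ] mm [ 2.9 -2.6  2. ] t 2.775 F [-0.7 -0.1 -0.3] w 0.0598408042223902
turn [-0.0002  0.0014  0.0023]
t: 3.28
eef_pos: [0.4558, 0.273, 0.0788]
ee_rot: [0.001, -0.303, 0.953, -0.0]
force: [-0.0, -2.1, 5.7]
gripper_width: 0.0168
finger_force: 39.1
pos [0.4558 0.273  0.0788] shift [ 0.012 -0.01   0.009] mm [ 2.4 -2.   1.8] t 3.275 F [-0.  -2.1  5.7] w 0.016829815702801242
turn [-0.0004  0.0009  0.002 ]
```

```bash
python3 -m pendant '[-0.011,-0.028,0,0,0,0,10, -0.011,-0.028,0,0,0,0,10, -0.011,-0.028,0,0,0,0,10, -0.012,-0.029,0,0,0,0,10, 0,0,0,0,0,0,10, 0,0,0,0,0,0,10]'
python3 - <<'E'
from h import *
go([.4558,.273,.0788],125)
s,im=snap('wrist','w2')
cv2.imwrite('pics/w2c.png',cv2.resize(im[184:384,100:400,::-1],(0,0),fx=2.6,fy=2.6,interpolation=cv2.INTER_CUBIC))
E
```

```text
t: 4.03
eef_pos: [0.4764, 0.2598, 0.0788]
ee_rot: [0.001, -0.303, 0.953, -0.0]
force: [-0.3, -1.6, 4.8]
gripper_width: 0.0168
finger_force: 39.2
pos [0.4764 0.2598 0.0788] shift [ 0.046  0.113 -0.   ] mm [ 9.2 22.6 -0.1] t 4.025 F [-0.3 -1.6  4.8] w 0.0168321929487133
turn [-0.0004  0.0012  0.0019]
```

View pics/w2c.png

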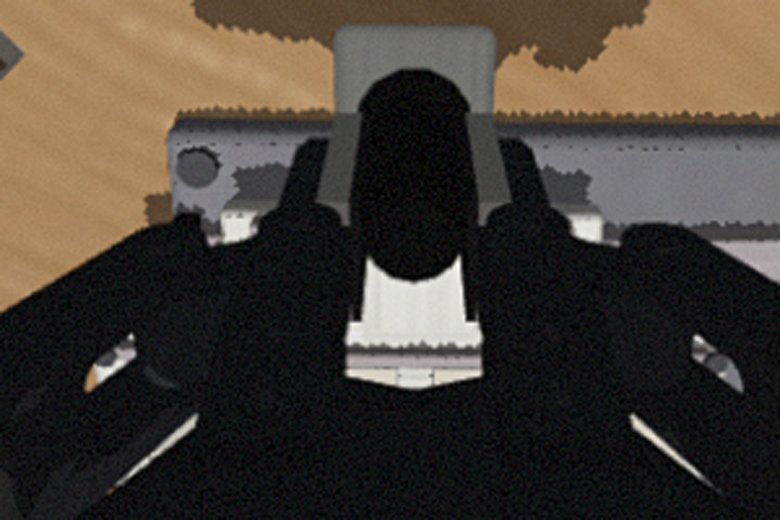

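The gripper hides the dots from this pose. I'll release, rise and tilt for a flat look under the head at the pin tip and dot.

```bash
python3 -m pendant '[0,0,0,0,0,0,70, 0,0,0,0,0,0,70, 0,0,0,0,0,0,70, 0,0,-0.2,0,0,0,70, 0,0,-0.25,0,0,0,70, 0,0,0,0,-0.0873,0,70, 0,0,0,0,-0.0873,0,70, 0,0,0,0,-0.0873,0,70]'
python3 - <<'E'
from h import *
go([.471,.302,.14])
E
```

```text
t: 5.08
eef_pos: [0.4754, 0.2596, 0.1684]
ee_rot: [0.25, -0.292, 0.92, 0.079]
force: [-0.6, 0.3, 0.1]
gripper_width: 0.0702
finger_force: 0.0
pos [0.4754 0.2596 0.1684] shift [-0.018  0.186  0.175] mm [-3.6 37.2 35. ] t 5.075 F [-0.6  0.3  0.1] w 0.07019223129976687
```

```bash
python3 -m pendant '[-0.018,0.186,0.06,0,0,0,70, 0,0,0.115,0,0,0,70, 0,0,0,0,0,0,70, 0,0,0,0,0,0,70]'
python3 - <<'E'
from h import *
go([.471,.302,.14])
s,im=snap('wrist','w3'); import pickle; pickle.dump(s,open('s3.pkl','wb'))
p=proj('wrist',[.549,.3563,.067],s); print(p)
x,y=map(int,p); print(im.shape)
cv2.imwrite('pics/w3c.png',cv2.resize(im[y-40:y+40,x-50:x+50,::-1],(0,0),fx=7,fy=7,interpolation=cv2.INTER_CUBIC)); print(x-50,y-40)
E
```

```text
t: 5.58
eef_pos: [0.4706, 0.3017, 0.1392]
ee_rot: [0.247, -0.292, 0.921, 0.078]
force: [-0.5, -0.9, 0.0]
gripper_width: 0.0699
finger_force: 0.0
pos [0.4706 0.3017 0.1392] shift [-0.004 -0.    -0.002] mm [-0.8 -0.  -0.5] t 5.575 F [-0.5 -0.9  0. ] w 0.0698659910641736
[257.82599511 239.59692303]
(384, 512, 3)
207 199
```

View pics/w3c.png

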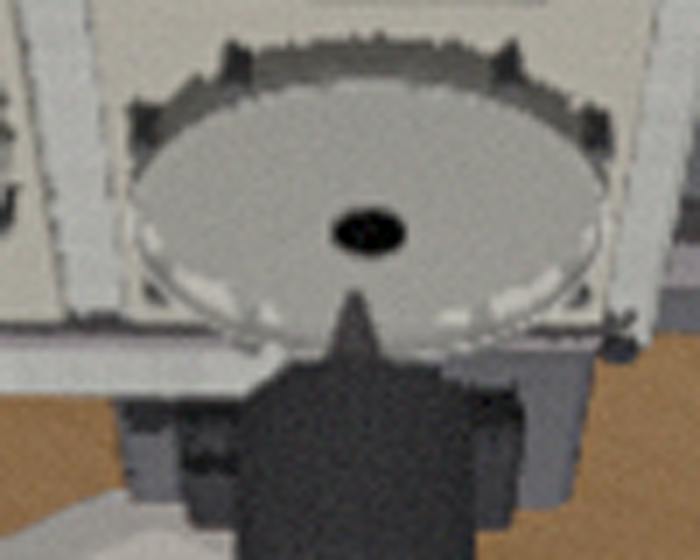

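The tilted view clearly shows the dot at crop (369,231) and the pin tip at crop (355,290). The image is inverted.

```bash
python3 - <<'E'
from h import *
import pickle; s=pickle.load(open('s3.pkl','rb'))
yaw=np.radians(35);c,q=np.cos(yaw),np.sin(yaw);R=np.array([[c,q],[-q,c]])
im=cv2.imread('pics/w3.png')[:,:,::-1].copy()
W=lambda p,z:onplane('wrist',p,z,s)
C=lambda x,y:(207+(x+.5)/7-.5,199+(y+.5)/7-.5)
d,a=dot(im,C(369,231)); print(d,a,C(369,231))
D=W(C(369,231),.059);D2=W(d,.059)
for ty in(286,290,294):
    P=W(C(355,ty),.067); print(P,'pin-dot stage mm',1000*R@(P-D)[:2],1000*R@(P-D2)[:2])
l=W(C(131,205),.0585);r=W(C(608,205),.0585);print('lens dia',np.linalg.norm(l-r), D)
print('proj dot under pin', (np.array(proj('wrist',[*P[:2],.059],s))-[207,199])*7)
go([.471,.302,.14],125)
E
```

```text
[259.27717936 231.75438377] 57 (259.2857142857143, 231.57142857142856)
[0.5490585 0.3557556 0.067    ] pin-dot stage mm [ 0.65968488 -1.77776352] [ 0.37457696 -1.77176267]
[0.54980087 0.35627657 0.067     ] pin-dot stage mm [ 1.56661546 -1.776808  ] [ 1.28150753 -1.77080715]
[0.55054704 0.35680022 0.067     ] pin-dot stage mm [ 2.47819153 -1.77584833] [ 2.1930836  -1.76984748]
lens dia 0.06080619281954475 [0.54749844 0.35683348 0.059     ]
proj dot under pin [352.20375122 239.02813218]
pos [0.4709 0.3018 0.1396] shift [-0.002  0.001 -0.001] mm [-0.3  0.1 -0.2] t 5.625 F [0.1 0.3 0.8] w 0.07017961268621577
turn [0.0004 0.2622 0.0018]
```

```bash
python3 -m pendant '[0.018,0,-0.175,0,0,0,70, 0,-0.186,0,0,0,0,70, 0,0,0,0,0.0874,0,70, 0,0,0,0,0.0874,0,70, 0,0,0,0,0.0874,0.001,70, 0,0,0,0,0,0,70]'
python3 - <<'E'
from h import *
go([.4764,.2598,.0788],125)
E
```

```text
t: 6.38
eef_pos: [0.4778, 0.2606, 0.1684]
ee_rot: [0.001, -0.302, 0.953, 0.0]
force: [-0.4, 0.0, -0.1]
gripper_width: 0.0698
finger_force: 0.0
pos [0.4778 0.2606 0.1684] shift [0.009 0.001 0.448] mm [ 1.8  0.2 89.6] t 6.375 F [-0.4  0.  -0.1] w 0.06982599925630462
turn [-0.0002  0.0012  0.0011]
```

```bash
python3 -m pendant '[0.009,0.001,0.15,0,0,0,70, 0,0,0.2,0,0,0,50, 0,0,0.098,0,0,0,10, 0,0,0,0,0,0,10, 0,0,0,0,0,0,10, 0,0,0,0,0,0,10, 0,0,0,0,0,0,10]'
python3 - <<'E'
from h import *
go([.4764,.2598,.0788],125)
E
python3 -m pendant '[-0.0055,-0.009,0,0,0,0,10, 0,0,0,0,0,0,10, 0,0,0,0,0,0,10]'
python3 - <<'E'
from h import *
go([.4764,.2598,.0788],125)
E
```

```text
t: 7.25
eef_pos: [0.4712, 0.2575, 0.076]
ee_rot: [-0.003, -0.302, 0.953, -0.0]
force: [-0.3, -1.7, -19.5]
gripper_width: 0.0166
finger_force: 39.4
pos [0.4712 0.2575 0.076 ] shift [-0.028 -0.006 -0.014] mm [-5.5 -1.1 -2.8] t 7.25 F [ -0.3  -1.7 -19.5] w 0.016620351904098076
turn [ 0.0005 -0.0027  0.0011]
t: 7.62
eef_pos: [0.4735, 0.2574, 0.0761]
ee_rot: [-0.002, -0.302, 0.953, 0.0]
force: [-2.3, 0.4, -26.4]
gripper_width: 0.0167
finger_force: 39.5
pos [0.4735 0.2574 0.0761] shift [-0.019  0.001 -0.014] mm [-3.7  0.3 -2.7] t 7.625 F [ -2.3   0.4 -26.4] w 0.016695430746522334
turn [ 0.0008 -0.0023  0.001 ]
```

The grip pulled slightly. I'll release, go back to the same viewpoint and measure dot against pin numerically, using a template of the head and pin from w3.

```bash
cat >> h.py <<'E'
def meas(tag,guess=None):
    "pin-dot in stage mm from tilted wrist view"
    s,im=snap('wrist',tag); ref=cv2.imread('pics/w3.png'); T=ref[238:280,238:278]
    m=cv2.matchTemplate(im[:,:,::-1].copy(),T,cv2.TM_CCOEFF_NORMED); _,v,_,(x,y)=cv2.minMaxLoc(m)
    o=[]
    for a,b,c in((m[y,x-1],m[y,x],m[y,x+1]),(m[y-1,x],m[y,x],m[y+1,x])): o.append(.5*(a-c)/(a-2*b+c))
    sh=np.array([x+o[0]-238,y+o[1]-238]); pin=np.array([257.29,240.2])+sh
    P=onplane('wrist',pin,.067,s)
    g=proj('wrist',[P[0],P[1],.059],s) if guess is None else guess
    im2=im.copy(); d,a=dot(im2,g,9,70); D=onplane('wrist',d,.059,s)
    yaw=np.radians(35);c,q=np.cos(yaw),np.sin(yaw);R=np.array([[c,q],[-q,c]])
    print('match',v,'shift',sh,'pin px',pin,'dot',d,'area',a,'P',P.round(4),'D',D.round(4)); print('pin-dot mm',(1000*R@(P-D)[:2]).round(2)); return s,im,pin,d
E
python3 -m pendant '[0,0,0,0,0,0,70, 0,0,0,0,0,0,70, 0,0,0,0,0,0,70, 0,0,0,0,0,0,70]'
python3 - <<'E'
from h import *
go([.4754,.2596,.1684],125)
E
python3 -m pendant '[0,0,-0.2,0,0,0,70, 0,0,-0.25,0,0,0,70, 0,0,0,0,-0.0873,0,70, 0,0,0,0,-0.0873,0,70, 0,0,0,0,-0.0873,0,70, 0,0,0,0,0,0,70]'
python3 - <<'E'
from h import *
go([.471,.302,.14])
E
```

```text
t: 8.12
eef_pos: [0.4774, 0.2585, 0.0799]
ee_rot: [0.002, -0.302, 0.953, 0.0]
force: [0.7, 0.7, -0.0]
gripper_width: 0.07
finger_force: 0.0
pos [0.4774 0.2585 0.0799] shift [ 0.003  0.01  -0.442] mm [  0.7   1.9 -88.5] t 8.125 F [ 0.7  0.7 -0. ] w 0.06996514167757803
turn [-0.0005  0.0019  0.0009]
t: 8.88
eef_pos: [0.471, 0.2562, 0.1643]
ee_rot: [0.243, -0.291, 0.922, 0.078]
force: [-0.2, 0.4, 0.1]
gripper_width: 0.0703
finger_force: 0.0
pos [0.471  0.2562 0.1643] shift [-0.054  0.187  0.171] mm [-10.9  37.4  34.2] t 8.875 F [-0.2  0.4  0.1] w 0.0703085521039517
```

```bash
python3 -m pendant '[-0.054,0.187,0.06,0,0,0,70, 0,0,0.111,0,0,0,70, 0,0,0,0,0,0,70, 0,0,0,0,0,0,70, 0,0,0,0,0,0,70]'
python3 - <<'E'
from h import *
go([.471,.302,.14])
meas('w4')
E
```

```text
t: 9.5
eef_pos: [0.4765, 0.3037, 0.1448]
ee_rot: [0.247, -0.291, 0.921, 0.078]
force: [0.4, 0.6, -0.3]
gripper_width: 0.0699
finger_force: 0.0
pos [0.4765 0.3037 0.1448] shift [0.036 0.009 0.007] mm [7.1 1.8 1.4] t 9.5 F [ 0.4  0.6 -0.3] w 0.06986912132106718
match 0.9359327554702759 shift [ 1.9479065 -8.288406 ] pin px [259.23790649 231.91159363] dot [261.27194174 224.73003333] area 52 P [0.5514 0.357  0.067 ] D [0.5504 0.3586 0.059 ]
pin-dot mm [-0.12 -1.85]
```

Now x agrees within 0.2 mm and y is 1.85 mm off. Closing the pads centred on the corrected y will carry the handle there.

```bash
python3 -m pendant '[0,0,-0.175,0,0,0,70, 0,-0.2,0,0,0,0,70, 0,0,0,0,0.0874,0,70, 0,0,0,0,0.0874,0,70, 0,0,0,0,0.0874,0,70, 0,0,0,0,0,0,70, 0,0,0,0,0,0,70, 0,0,0,0,0,0,70]'
python3 - <<'E'
from h import *
go([.4784,.2587,.079],125)
E
```

```text
t: 10.55
eef_pos: [0.4831, 0.2602, 0.1738]
ee_rot: [-0.0, -0.301, 0.953, 0.0]
force: [-0.6, -0.6, 0.4]
gripper_width: 0.0699
finger_force: 0.0
pos [0.4831 0.2602 0.1738] shift [0.023 0.007 0.474] mm [ 4.6  1.4 94.8] t 10.55 F [-0.6 -0.6  0.4] w 0.06985563860352702
turn [ 0.0002 -0.0004  0.0008]
```

```bash
python3 -m pendant '[0.023,0.007,0.16,0,0,0,70, 0,0,0.2,0,0,0,70, 0,0,0.114,0,0,0,70, 0,0,0,0,0,0,70, 0,0,0,0,0,0,70, 0,0,0,0,0,0,70]'
python3 - <<'E'
from h import *
go([.4784,.2587,.079],125)
E
```

```text
t: 11.3
eef_pos: [0.4809, 0.2598, 0.0811]
ee_rot: [0.001, -0.302, 0.953, 0.0]
force: [-0.6, -0.8, -0.1]
gripper_width: 0.07
finger_force: 0.0
pos [0.4809 0.2598 0.0811] shift [0.013 0.003 0.01 ] mm [2.7 0.6 2.1] t 11.3 F [-0.6 -0.8 -0.1] w 0.07002977583455655
turn [-0.0003  0.0012  0.0009]
```

```bash
python3 -m pendant '[0.01,0.003,0.005,0,0,0,70, 0,0,0,0,0,0,10, 0,0,0,0,0,0,10, 0,0,0,0,0,0,10, 0,0,0,0,0,0,10, 0,0,0,0,0,0,10]'
python3 - <<'E'
from h import *
go([.4784,.2587,.079],125)
E
python3 -m pendant '[0,0,0,0,0,0,70, 0,0,0,0,0,0,70, 0,0,0,0,0,0,70, 0,0,-0.2,0,0,0,70, 0,0,-0.25,0,-0.0873,0,70, 0,0,0,0,-0.0873,0,70, 0,0,0,0,-0.0873,0,70, 0,0.18,0,0,0,0,70]'
python3 - <<'E'
from h import *
go([.471,.302,.14])
E
```

```text
t: 12.05
eef_pos: [0.4776, 0.2588, 0.0784]
ee_rot: [-0.001, -0.302, 0.953, 0.0]
force: [-1.8, -0.1, 2.5]
gripper_width: 0.017
finger_force: 39.1
pos [0.4776 0.2588 0.0784] shift [-0.003 -0.003 -0.003] mm [-0.6 -0.5 -0.6] t 12.05 F [-1.8 -0.1  2.5] w 0.017004833023261584
turn [ 0.0002 -0.0007  0.001 ]
t: 13.05
eef_pos: [0.4542, 0.2849, 0.1649]
ee_rot: [0.244, -0.289, 0.922, 0.077]
force: [0.4, -0.9, 0.4]
gripper_width: 0.07
finger_force: 0.0
pos [0.4542 0.2849 0.1649] shift [-0.041  0.022  0.167] mm [-8.2  4.4 33.3] t 13.05 F [ 0.4 -0.9  0.4] w 0.0699918667178017
```

```bash
python3 -m pendant '[-0.01,0,0.08,0,0,0,70, 0,0,0.087,0,0,0,70, 0,0,0,0,0,0,70, 0,0,0,0,0,0,70, 0,0,0,0,0,0,70]'
python3 - <<'E'
from h import *
go([.471,.302,.14])
meas('w5')
E
```

```text
t: 13.68
eef_pos: [0.4724, 0.2988, 0.141]
ee_rot: [0.247, -0.291, 0.921, 0.078]
force: [-0.2, -0.6, -0.3]
gripper_width: 0.07
finger_force: 0.0
pos [0.4724 0.2988 0.141 ] shift [-0.     0.017  0.006] mm [-0.1  3.5  1.2] t 13.675 F [-0.2 -0.6 -0.3] w 0.06999608936387387
match 0.9741640090942383 shift [ 4.039261  -1.1734924] pin px [261.32926086 239.02650757] dot [261.71757591 232.20072054] area 49 P [0.5507 0.3568 0.067 ] D [0.5511 0.3576 0.059 ]
pin-dot mm [-0.84 -0.41]
```

```bash
python3 - <<'E'
import cv2
for f,(x,y) in (('w3',(257,240)),('w5',(261,239))):
    g=cv2.imread(f'pics/{f}.png',0); print(f,x-6,y-14); print(g[y-14:y+10,x-6:x+8])
E
```

```text
w3 251 226
[[149 149 149 147 144 146 149 149 147 149 145 150 150 147]
 [148 148 146 150 153 149 149 151 153 154 154 150 150 144]
 [150 149 148 152 147 137 122 120 115 110 115 127 147 150]
 [146 146 152 144 129  91  62  58  38  31  52  76 106 141]
 [144 147 152 117  78  33   8   8  12   0   3  10  38 106]
 [148 151 151  91  24   0   6   0  14  16   0   0  10  53]
 [149 147 152  87   5   0   9  18   5   7   0   6   0  38]
 [148 154 150  97  44   4   0  16   1   0   6   0   5  65]
 [153 148 153 138 102  62  38  19   7  10  18  29  66 120]
 [150 148 153 148 148 127 105  93  70  70  86 118 129 148]
 [150 152 149 153 149 154 142 141 133 132 140 151 154 153]
 [150 148 149 147 152 151 158 152 150 150 150 153 150 152]
 [149 150 151 149 151 150 150 154 151 151 152 144 150 146]
 [147 151 149 147 151 151 148 150 151 152 148 151 147 146]
 [150 145 151 151 150 130 111 120 145 150 152 147 150 153]
 [149 152 148 151 153 104  67  79 138 149 148 151 150 143]
 [149 149 149 152 142  88  58  63 108 147 152 152 145 154]
 [149 150 150 153 112  68  61  58 100 145 152 151 154 144]
 [152 150 152 152  97  64  
[... 1055 characters left out ...]
6 153 150 152 154 151 153 152 155 152 151 152 148]
 [146 150 148 150 150 152 134 140 148 151 150 148 150 150]
 [151 152 148 153 149 122  93  91 121 150 157 146 145 148]
 [150 149 153 153 151  96  58  59 103 143 152 152 149 150]
 [152 151 153 151 139  86  54  62  88 141 154 147 150 150]
 [149 146 150 152 115  73  63  57  72 139 154 151 149 148]
 [148 151 153 151 102  66  61  61  57 117 147 154 153 148]
 [149 147 149 142  87  61  64  60  55  89 143 154 151 149]
 [146 149 148 127  80  62  70  65  61  62 134 148 141 147]
 [144 146 146 111  71  59  67  64  54  61 109 141 147 147]
 [139 137 134  87  57  55  64  67  56  57  94 120 139 140]
 [104  94  79  50  49  51  50  48  47  48  62  72  90 104]]
```

Dot and pin are now within about 1 mm. There's plenty of time, so one more small trim before pressing.

```bash
python3 -m pendant '[0,0,-0.17,0,0,0,70, 0,-0.2,0,0,0,0,70, 0,0,0,0,0.0874,0,70, 0,0,0,0,0.0874,0,70, 0,0,0,0,0.0874,0,70, 0,0,0,0,0,0,70, 0,0,0,0,0,0,70]'
python3 - <<'E'
from h import *
go([.4776,.2588,.079],125)
E
```

```text
t: 14.6
eef_pos: [0.4805, 0.2561, 0.1692]
ee_rot: [-0.001, -0.302, 0.953, 0.0]
force: [0.4, -0.8, 1.4]
gripper_width: 0.0702
finger_force: 0.0
pos [0.4805 0.2561 0.1692] shift [0.003 0.019 0.451] mm [ 0.6  3.8 90.2] t 14.6 F [ 0.4 -0.8  1.4] w 0.07016248805108231
turn [ 0.0003 -0.0006  0.0011]
```

```bash
python3 -m pendant '[0.003,0.019,0.16,0,0,0,70, 0,0,0.2,0,0,0,70, 0,0,0.09,0,0,0,70, 0,0,0,0,0,0,70, 0,0,0,0,0,0,70]'
python3 - <<'E'
from h import *
go([.4776,.2588,.079],125)
E
python3 -m pendant '[0,0,0,0,0,0,10, 0,0,0,0,0,0,10, 0,0,0,0,0,0,10, 0,0,0,0,0,0,10]'
python3 - <<'E'
from h import *
go([.4776,.2588,.079],125)
E
```

```text
t: 15.22
eef_pos: [0.4795, 0.2593, 0.0813]
ee_rot: [0.001, -0.302, 0.953, -0.0]
force: [0.6, -0.1, 1.3]
gripper_width: 0.0701
finger_force: 0.0
pos [0.4795 0.2593 0.0813] shift [0.009 0.003 0.012] mm [1.8 0.7 2.3] t 15.225 F [ 0.6 -0.1  1.3] w 0.07008507038419785
turn [-0.0002  0.0006  0.0009]
t: 15.72
eef_pos: [0.4788, 0.2592, 0.0805]
ee_rot: [-0.0, -0.302, 0.953, -0.0]
force: [-1.7, -0.4, 4.8]
gripper_width: 0.0168
finger_force: 39.1
pos [0.4788 0.2592 0.0805] shift [0.006 0.002 0.007] mm [1.2 0.4 1.5] t 15.725 F [-1.7 -0.4  4.8] w 0.016790236060926104
turn [ 0.0001 -0.0005  0.001 ]
```

```bash
python3 -m pendant '[0.005,0,0,0,0,0,10, 0,0,0,0,0,0,10, 0,0,0,0,0,0,70, 0,0,0,0,0,0,70, 0,0,0,0,0,0,70, 0,0,-0.25,0,0,0,70, 0,0.18,-0.2,0,-0.0873,0,70, 0,0,0,0,-0.0873,0,70]'
python3 -m pendant '[0,0,0,0,-0.0873,0,70, 0,0,0.08,0,0,0,70, -0.04,0,0.08,0,0,0,70, 0,0,0,0,0,0,70, 0,0,0,0,0,0,70, 0,0,0,0,0,0,70]'
python3 - <<'E'
from h import *
go([.471,.302,.14])
meas('w6')
E
```

```text
t: 16.73
eef_pos: [0.4599, 0.2907, 0.1753]
ee_rot: [0.172, -0.298, 0.937, 0.054]
force: [0.5, -0.7, -0.8]
gripper_width: 0.07
finger_force: 0.0
t: 17.48
eef_pos: [0.4758, 0.301, 0.1464]
ee_rot: [0.246, -0.291, 0.921, 0.078]
force: [0.8, -1.2, -0.1]
gripper_width: 0.0701
finger_force: 0.0
pos [0.4758 0.301  0.1464] shift [0.03  0.018 0.019] mm [6.1 3.5 3.9] t 17.475 F [ 0.8 -1.2 -0.1] w 0.07011000767223649
match 0.9331940412521362 shift [ 3.9556122 -8.187424 ] pin px [261.24561218 232.01257629] dot [261.26901461 224.76120894] area 52 P [0.5512 0.357  0.067 ] D [0.5511 0.357  0.059 ]
pin-dot mm [ 0.09 -0.06]
```

The dot is under the pin within 0.1 mm. Next: go over the cap with closed fingers.

```bash
python3 -m pendant '[0,0,-0.25,0,0,0,70, 0,0,-0.1,0,0.0874,0,70, 0,0,0,0,0.0874,0,0, 0,0,0,0,0.0874,0,0, 0,0,0,0,0,0,0, 0,0,0,0,0,0,0]'
python3 - <<'E'
from h import *
go([.5505,.3568,.16],125)
E
```

```text
t: 18.27
eef_pos: [0.4465, 0.2807, 0.2061]
ee_rot: [-0.001, -0.302, 0.953, -0.0]
force: [-0.8, -0.3, 0.0]
gripper_width: 0.0001
finger_force: 0.0
pos [0.4465 0.2807 0.2061] shift [-0.645  0.012  0.229] mm [-128.9    2.4   45.8] t 18.275 F [-0.8 -0.3  0. ] w 0.00011347585152685929
turn [ 0.0003 -0.0011  0.001 ]
```

```bash
python3 -m pendant '[-0.2,0.012,0,0,0,0,0, -0.25,0,0,0,0,0,0, -0.195,0,0.1,0,0,0,0, 0,0,0.11,0,0,0,0, 0,0,0,0,0,0,0, 0,0,0,0,0,0,0, 0,0,0,0,0,0,0]' 
python3 - <<'E'
from h import *
go([.5505,.3568,.142],125)
E
```

```text
t: 19.15
eef_pos: [0.5513, 0.357, 0.166]
ee_rot: [-0.0, -0.302, 0.953, -0.0]
force: [-0.0, 0.2, 0.3]
gripper_width: 0.0003
finger_force: 0.0
pos [0.5513 0.357  0.166 ] shift [0.004 0.002 0.12 ] mm [ 0.8  0.3 24. ] t 19.15 F [-0.   0.2  0.3] w 0.000273039361428703
turn [-0.0001 -0.0001  0.0009]
```

```bash
python3 -m pendant '[0.004,0.002,0.08,0,0,0,0, 0,0,0.04,0,0,0,0, 0,0,0.015,0,0,0,0, 0,0,0.01,0,0,0,0, 0,0,0,0,0,0,0, 0,0,0,0,0,0,0]' 
python3 -m pendant '[0,0,0.01,0,0,0,0, 0,0,0.01,0,0,0,0, 0,0,0,0,0,0,0]' 
python3 - <<'E'
from h import *
go([.5505,.3568,.1335],125)
E
```

```text
t: 19.9
eef_pos: [0.5503, 0.357, 0.1358]
ee_rot: [-0.001, -0.302, 0.953, -0.0]
force: [-3.2, -0.8, 4.5]
gripper_width: -0.0002
finger_force: 2.2
t: 20.27
eef_pos: [0.5506, 0.3571, 0.1335]
ee_rot: [-0.001, -0.302, 0.953, -0.0]
force: [-5.1, -2.8, 11.1]
gripper_width: -0.0004
finger_force: 5.7
pos [0.5506 0.3571 0.1335] shift [ 0.001 -0.001  0.   ] mm [ 0.3 -0.2  0. ] t 20.275 F [-5.1 -2.8 11.1] w -0.0003966836063349314
turn [ 0.    -0.001  0.001]
```

```bash
python3 -m pendant '[0,0,0.006,0,0,0,0, 0,0,0.004,0,0,0,0, 0,0,0,0,0,0,0]' 
python3 -m pendant '[0,0,-0.05,0,0,0,0, 0,0,-0.2,0,0,0,0, 0.15,0,-0.15,0,0,0,0, 0.25,-0.1,0,0,0,0,50, 0.205,-0.2,0,0,0,0,70, 0,-0.12,0,0,0,0,70, 0,0,0,0,0,0,70]' 
python3 - <<'E'
from h import *
go([.4780,.2587,.079],125)
E
```

```text
t: 20.65
eef_pos: [0.5507, 0.3572, 0.1334]
ee_rot: [-0.001, -0.302, 0.953, -0.0]
force: [-8.6, -4.2, 17.3]
gripper_width: -0.0004
finger_force: 8.9
t: 21.52
eef_pos: [0.5008, 0.2176, 0.2093]
ee_rot: [-0.0, -0.3, 0.954, -0.0]
force: [-0.8, 0.7, 0.8]
gripper_width: 0.0696
finger_force: 0.0
pos [0.5008 0.2176 0.2093] shift [-0.025  0.234  0.652] mm [ -5.   46.8 130.3] t 21.525 F [-0.8  0.7  0.8] w 0.06957369489415492
turn [-0.0002 -0.0003 -0.0004]
```

Pressing on added 6 N with no further travel, so the cap reached its stop. Next: grip the handle again and shift by (+16.2, +76.4) mm.

```bash
python3 -m pendant '[-0.025,0.234,0.1,0,0,0,70, 0,0,0.25,0,0,0,70, 0,0,0.2,0,0,0,70, 0,0,0.09,0,0,0,70, 0,0,0,0,0,0,70, 0,0,0,0,0,0,70]'
python3 - <<'E'
from h import *
go([.4780,.2587,.079],125)
E
```

```text
t: 22.28
eef_pos: [0.4784, 0.2605, 0.0834]
ee_rot: [0.001, -0.302, 0.953, -0.0]
force: [-0.1, 0.2, 0.2]
gripper_width: 0.0706
finger_force: 0.0
pos [0.4784 0.2605 0.0834] shift [ 0.007 -0.006  0.022] mm [ 1.4 -1.2  4.4] t 22.275 F [-0.1  0.2  0.2] w 0.07060341052764867
turn [-0.0003  0.0005  0.001 ]
```

```bash
python3 -m pendant '[0.006,-0.006,0.012,0,0,0,70, 0,0,0,0,0,0,10, 0,0,0,0,0,0,10, 0,0,0,0,0,0,10, 0,0,0,0,0,0,10]'
python3 - <<'E'
from h import *
go([.4780,.2587,.079],125)
E
python3 -m pendant '[-0.01,0.042,0,0,0,0,10, -0.012,0.06,0,0,0,0,10, -0.013,0.06,0,0,0,0,10, -0.013,0.06,0,0,0,0,10, -0.013,0.06,0,0,0,0,10, -0.01,0.06,0,0,0,0,10, -0.01,0.04,0,0,0,0,10, 0,0,0,0,0,0,10]'
python3 -m pendant '[0,0,0,0,0,0,10]'
python3 - <<'E'
from h import *
go([.4780,.2587,.079],125)
E
```

```text
t: 22.9
eef_pos: [0.4766, 0.258, 0.0797]
ee_rot: [-0.001, -0.302, 0.953, -0.0]
force: [-1.4, -1.5, 2.7]
gripper_width: 0.0165
finger_force: 39.1
pos [0.4766 0.258  0.0797] shift [-0.008 -0.001  0.003] mm [-1.5 -0.2  0.6] t 22.9 F [-1.4 -1.5  2.7] w 0.016534964056149938
turn [-0.0001 -0.0011  0.001 ]
t: 23.9
eef_pos: [0.445, 0.3321, 0.0796]
ee_rot: [-0.001, -0.302, 0.953, 0.001]
force: [-2.1, 1.4, 4.6]
gripper_width: 0.0168
finger_force: 39.5
t: 24.02
eef_pos: [0.4452, 0.3318, 0.0796]
ee_rot: [-0.001, -0.302, 0.953, 0.001]
force: [-1.6, 0.7, 4.8]
gripper_width: 0.0168
finger_force: 39.5
pos [0.4452 0.3318 0.0796] shift [ 0.076 -0.393  0.002] mm [ 15.2 -78.7   0.4] t 24.025 F [-1.6  0.7  4.8] w 0.016783046839975568
turn [ 0.0012 -0.0005  0.0012]
```

```bash
python3 -m pendant '[0,0,0,0,0,0,70, 0,0,0,0,0,0,70, 0,0,0,0,0,0,70, 0,0,-0.25,0,0,0,70, 0.05,-0.2,-0.2,0,-0.0873,0,70, 0,0,0,0,-0.0873,0,70, 0,0,0,0,-0.0873,0,70, 0,0,0.05,0,0,0,70]'
python3 - <<'E'
from h import *
go([.4730,.301,.143])
E
```

```text
t: 25.02
eef_pos: [0.4604, 0.2922, 0.1567]
ee_rot: [0.242, -0.291, 0.922, 0.078]
force: [-0.3, 1.1, 0.5]
gripper_width: 0.07
finger_force: 0.0
pos [0.4604 0.2922 0.1567] shift [-0.033 -0.     0.098] mm [-6.7 -0.1 19.5] t 25.025 F [-0.3  1.1  0.5] w 0.06997863962278526
```

```bash
python3 -m pendant '[-0.02,0,0.08,0,0,0,70, 0,0,0,0,0,0,70, 0,0,0,0,0,0,70, 0,0,0,0,0,0,70]'
python3 - <<'E'
from h import *
go([.4730,.301,.143])
s,im,p,d=meas('w7')
x,y=map(int,p)
cv2.imwrite('pics/w7c.png',cv2.resize(im[y-40:y+40,x-50:x+50,::-1],(0,0),fx=7,fy=7,interpolation=cv2.INTER_CUBIC))
g=cv2.cvtColor(im,cv2.COLOR_RGB2GRAY); print(x-10,y-16); print(g[y-16:y+6,x-10:x+11])
E
```

```text
t: 25.52
eef_pos: [0.4748, 0.3014, 0.1493]
ee_rot: [0.246, -0.292, 0.921, 0.078]
force: [-0.1, 0.9, -0.5]
gripper_width: 0.0701
finger_force: 0.0
pos [0.4748 0.3014 0.1493] shift [0.023 0.004 0.023] mm [4.6 0.7 4.6] t 25.525 F [-0.1  0.9 -0.5] w 0.07012206932372005
match 0.9257479310035706 shift [  2.958908 -10.935501] pin px [260.24890808 229.2644989 ] dot [263.05778347 222.60025625] area 50 P [0.5505 0.3565 0.067 ] D [0.5495 0.359  0.059 ]
pin-dot mm [-0.65 -2.63]
250 213
[[151 147 147 148 147 149 152 146 151 146 148 150 146 147 149 146 151 152
  150 148 147]
 [148 150 150 147 150 149 146 153 149 146 148 146 149 148 150 142 148 150
  146 150 150]
 [148 148 147 144 148 148 145 148 147 149 147 151 146 151 145 147 152 150
  148 148 148]
 [147 148 149 152 150 146 146 151 149 145 149 145 149 149 147 148 148 147
  146 152 150]
 [149 148 147 146 148 150 152 149 148 152 151 151 148 152 152 149 151 147
  150 145 149]
 [149 145 148 151 151 147 147 148 150 148 151 151 151 152 150 152 152 151
  152 147 147]
 [145 153 146 148 146 148 149 148 149 154 128 118 117 111 113 115 130 148
  152 148 152
[... 637 characters left out ...]
1 146 151 148 151 147 153 151 153 141 141 142 139 151 151 152
  150 150 148]
 [149 152 147 152 149 147 150 154 155 151 151 151 156 154 153 151 154 154
  148 149 150]
 [153 151 149 149 149 148 150 151 154 140 119 114 146 154 148 155 152 151
  152 149 148]
 [149 150 150 151 148 150 149 151 154 117  73  58 115 149 157 154 150 148
  150 155 153]
 [151 150 149 153 148 150 147 155 156  98  66  55  99 148 152 150 153 150
  145 152 150]
 [144 151 149 150 151 149 152 150 141  83  59  55  77 139 150 152 147 152
  149 154 147]
 [149 152 150 145 150 150 152 152 119  74  64  57  63 113 147 152 152 148
  147 150 150]
 [155 150 149 149 153 150 150 150  98  58  61  61  63  93 147 149 153 150
  148 145 150]]
```

```bash
python3 -m pendant '[0,0,-0.2,0,0,0,70, -0.04,0.2,0,0,0.0874,0,70, 0,0,0,0,0.0874,0,70, 0,0,0,0,0.0874,0,70, 0,0,0,0,0,0,70, 0,0,0,0,0,0,70, 0,0,0,0,0,0,70]'
python3 - <<'E'
from h import *
go([.4466,.3298,.079],125)
E
```

```text
t: 26.45
eef_pos: [0.4394, 0.3254, 0.1871]
ee_rot: [-0.001, -0.302, 0.953, -0.0]
force: [-0.1, -0.4, -0.2]
gripper_width: 0.0699
finger_force: 0.0
pos [0.4394 0.3254 0.1871] shift [-0.044 -0.003  0.54 ] mm [ -8.7  -0.6 108. ] t 26.45 F [-0.1 -0.4 -0.2] w 0.06993957596011802
turn [ 0.0001 -0.0014  0.0008]
```

```bash
python3 -m pendant '[-0.044,-0.003,0.12,0,0,0,70, 0,0,0.22,0,0,0,70, 0,0,0.14,0,0,0,70, 0,0,0.05,0,0,0,70, 0,0,0,0,0,0,70, 0,0,0,0,0,0,70]'
python3 - <<'E'
from h import *
go([.4466,.3298,.079],125)
E
```

```text
t: 27.2
eef_pos: [0.449, 0.3312, 0.0831]
ee_rot: [0.0, -0.302, 0.953, -0.0]
force: [-0.2, -0.1, 1.1]
gripper_width: 0.0701
finger_force: 0.0
pos [0.449  0.3312 0.0831] shift [0.014 0.001 0.021] mm [2.7 0.2 4.1] t 27.2 F [-0.2 -0.1  1.1] w 0.07014569963453397
turn [-0.0001  0.0002  0.0009]
```

```bash
python3 -m pendant '[0.01,0.001,0.012,0,0,0,70, 0,0,0,0,0,0,10, 0,0,0,0,0,0,10, 0,0,0,0,0,0,10, 0,0,0,0,0,0,10, 0,0,0,0,0,0,10]'
python3 - <<'E'
from h import *
go([.4466,.3298,.079],125)
E
```

```text
t: 27.95
eef_pos: [0.4461, 0.3298, 0.0792]
ee_rot: [-0.001, -0.302, 0.953, -0.0]
force: [-1.3, 0.0, 2.9]
gripper_width: 0.017
finger_force: 39.1
pos [0.4461 0.3298 0.0792] shift [-0.002 -0.002  0.001] mm [-0.4 -0.3  0.2] t 27.95 F [-1.3  0.   2.9] w 0.01704021459769845
turn [ 0.0003 -0.0015  0.0009]
```

```bash
python3 -m pendant '[0.003,0,0,0,0,0,10, 0,0,0,0,0,0,10, 0,0,0,0,0,0,70, 0,0,0,0,0,0,70, 0,0,0,0,0,0,70, 0,0,-0.25,0,0,0,70, 0.05,-0.19,-0.2,0,-0.0873,0,70, 0,0,0,0,-0.0873,0,70]'
python3 -m pendant '[0,0,0,0,-0.0873,0,70, -0.02,0,0.13,0,0,0,70, 0,0,0,0,0,0,70, 0,0,0,0,0,0,70, 0,0,0,0,0,0,70]'
python3 - <<'E'
from h import *
go([.4730,.301,.143])
s,im,p,d=meas('w8')
x,y=map(int,p)
cv2.imwrite('pics/w8c.png',cv2.resize(im[y-40:y+40,x-50:x+50,::-1],(0,0),fx=7,fy=7,interpolation=cv2.INTER_CUBIC))
g=cv2.cvtColor(im,cv2.COLOR_RGB2GRAY); print(x-5,y-4); print(g[y-4:y+6,x-5:x+6])
E
```

```text
t: 28.95
eef_pos: [0.4642, 0.2929, 0.1747]
ee_rot: [0.172, -0.296, 0.938, 0.053]
force: [-0.0, -0.9, -1.0]
gripper_width: 0.07
finger_force: 0.0
t: 29.58
eef_pos: [0.474, 0.3025, 0.1498]
ee_rot: [0.246, -0.292, 0.921, 0.078]
force: [0.1, 0.1, -1.1]
gripper_width: 0.0702
finger_force: 0.0
pos [0.474  0.3025 0.1498] shift [ 0.024 -0.003  0.025] mm [ 4.8 -0.7  5. ] t 29.575 F [ 0.1  0.1 -1.1] w 0.07017775194497874
match 0.9163722991943359 shift [  1.0353394 -11.794342 ] pin px [258.32533936 228.40565796] dot [259.16297888 221.97635605] area 52 P [0.5503 0.3559 0.067 ] D [0.5507 0.3571 0.059 ]
pin-dot mm [-0.99 -0.77]
253 224
[[155 136  75  30  15  10  12  13   9  31  65]
 [151 157 126 101  88  59  39  57  68 109 128]
 [149 153 156 142 145 128 126 127 131 149 153]
 [153 150 151 152 156 153 157 161 155 153 152]
 [151 148 150 156 149 131 123 134 147 149 150]
 [150 148 150 150 137  96  77  95 142 151 148]
 [150 147 151 151 119  73  59  71 138 153 152]
 [151 149 151 149 108  63  59  60 110 146 156]
 [148 149 152 141  94  62  59  55  94 145 154]
 [150 156 149 137  85  64  63  58  79 140 151]]
```

View pics/w8c.png

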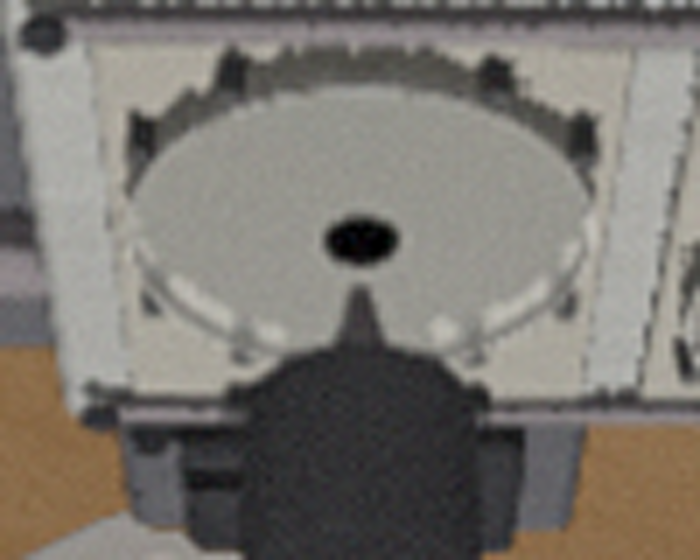

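The right lens view shows the dot at crop (362,241) and the pin tip at (359,287). Sideways is aligned, and the carrier should come about 0.9 mm nearer the robot, so I'll trim once more.

```bash
python3 -m pendant '[0,0,-0.2,0,0,0,70, -0.04,0.19,0,0,0.0874,0,70, 0,0,0,0,0.0874,0,70, 0,0,0,0,0.0874,0,70, -0.04,0,0.1,0,0,0,70, 0,0,0,0,0,0,70, 0,0,0,0,0,0,70]'
python3 - <<'E'
from h import *
go([.4459,.3296,.079],125)
E
```

```text
t: 30.5
eef_pos: [0.4466, 0.33, 0.1673]
ee_rot: [-0.002, -0.302, 0.953, -0.001]
force: [-0.2, 0.4, 0.1]
gripper_width: 0.07
finger_force: 0.0
pos [0.4466 0.33   0.1673] shift [0.003 0.    0.441] mm [ 0.5  0.  88.3] t 30.5 F [-0.2  0.4  0.1] w 0.07001603528254566
turn [ 0.0001 -0.0019  0.001 ]
```

```bash
python3 -m pendant '[0.003,0,0.15,0,0,0,70, 0,0,0.18,0,0,0,70, 0,0,0.1,0,0,0,70, 0,0,0,0,0,0,70, 0,0,0,0,0,0,70, 0,0,0,0,0,0,70]'
python3 - <<'E'
from h import *
go([.4459,.3296,.079],125)
E
```

```text
t: 31.25
eef_pos: [0.4474, 0.3304, 0.0829]
ee_rot: [-0.0, -0.302, 0.953, -0.0]
force: [0.2, 0.4, -0.5]
gripper_width: 0.07
finger_force: 0.0
pos [0.4474 0.3304 0.0829] shift [0.008 0.001 0.02 ] mm [1.7 0.2 3.9] t 31.25 F [ 0.2  0.4 -0.5] w 0.06997223249292182
turn [-0.0001 -0.0001  0.001 ]
```

```bash
python3 -m pendant '[0.006,0.001,0.012,0,0,0,70, 0,0,0,0,0,0,10, 0,0,0,0,0,0,10, 0,0,0,0,0,0,10, 0,0,0,0,0,0,10, 0,0,0,0,0,0,10]'
python3 - <<'E'
from h import *
go([.4459,.3296,.079],125)
E
python3 -m pendant '[0.0045,0,0,0,0,0,10, 0,0,0,0,0,0,10, 0,0,0,0,0,0,70, 0,0,0,0,0,0,70, 0,0,0,0,0,0,70, 0,0,-0.25,0,0,0,70, 0.05,-0.19,-0.2,0,-0.0873,0,70, 0,0,0,0,-0.0873,0,70]'
python3 -m pendant '[0,0,0,0,-0.0873,0,70, -0.02,0,0.13,0,0,0,70, 0,0,0,0,0,0,70, 0,0,0,0,0,0,70, 0,0,0,0,0,0,70]'
python3 - <<'E'
from h import *
go([.4730,.301,.143])
s,im,p,d=meas('w9')
x,y=map(int,p)
g=cv2.cvtColor(im,cv2.COLOR_RGB2GRAY); print(x-5,y-4); print(g[y-4:y+6,x-5:x+6])
E
```

```text
t: 32.0
eef_pos: [0.4451, 0.3291, 0.0787]
ee_rot: [-0.002, -0.302, 0.953, -0.001]
force: [-1.9, -0.2, 1.9]
gripper_width: 0.0167
finger_force: 39.0
pos [0.4451 0.3291 0.0787] shift [-0.005 -0.    -0.001] mm [-0.9 -0.1 -0.3] t 32.0 F [-1.9 -0.2  1.9] w 0.01674318946661599
turn [ 0.     -0.0019  0.001 ]
t: 33.0
eef_pos: [0.463, 0.2924, 0.1746]
ee_rot: [0.172, -0.296, 0.938, 0.053]
force: [-0.7, -0.9, -0.5]
gripper_width: 0.0699
finger_force: 0.0
t: 33.62
eef_pos: [0.4728, 0.3019, 0.1496]
ee_rot: [0.246, -0.292, 0.921, 0.078]
force: [0.4, -0.5, -0.3]
gripper_width: 0.0699
finger_force: 0.0
pos [0.4728 0.3019 0.1496] shift [ 0.018 -0.004  0.027] mm [ 3.6 -0.9  5.5] t 33.625 F [ 0.4 -0.5 -0.3] w 0.06989905945512644
match 0.915678083896637 shift [  0.8520813 -10.742386 ] pin px [258.1420813  229.45761414] dot [258.92888945 222.89390663] area 48 P [0.5502 0.3559 0.067 ] D [0.5504 0.3569 0.059 ]
pin-dot mm [-0.79 -0.72]
253 225
[[151 128  75  31  17  15   8   0  16  37  83]
 [154 153 130 101  90  71  67  68  91 119 133]
 [151 150 152 142 137 130 131 132 140 150 155]
 [153 152 153 154 150 154 151 156 146 151 151]
 [146 146 150 151 148 134 139 148 155 148 150]
 [150 150 152 155 139 105  92 118 147 150 148]
 [145 148 152 156 116  72  63  81 141 154 153]
 [153 151 147 158 104  64  53  69 140 151 153]
 [146 152 153 143  89  58  61  63 118 146 149]
 [149 152 156 117  71  64  60  64  96 143 153]]
```

By direct reading the tip sits at (258.9,229.8) and the dot at (258.9,222.9), which is within 0.5 mm. Press now.

```bash
python3 -m pendant '[0,0,-0.25,0,0,0,70, 0,0,-0.1,0,0.0874,0,70, 0,0,0,0,0.0874,0,0, 0,0,0,0,0.0874,0,0, 0,0,0,0,0,0,0, 0,0,0,0,0,0,0]'
python3 - <<'E'
from h import *
go([.5505,.3568,.166],125)
E
```

```text
t: 34.42
eef_pos: [0.4427, 0.2813, 0.2084]
ee_rot: [-0.002, -0.302, 0.953, -0.0]
force: [0.1, -0.9, -0.0]
gripper_width: 0.0002
finger_force: 0.0
pos [0.4427 0.2813 0.2084] shift [-0.659 -0.001  0.209] mm [-131.8   -0.2   41.9] t 34.425 F [ 0.1 -0.9 -0. ] w 0.0002413293846318332
turn [ 0.0002 -0.0019  0.0011]
```

```bash
python3 -m pendant '[-0.2,0,0,0,0,0,0, -0.25,0,0,0,0,0,0, -0.205,0,0.1,0,0,0,0, 0,0,0.1,0,0,0,0, 0,0,0,0,0,0,0, 0,0,0,0,0,0,0, 0,0,0,0,0,0,0]' 
python3 - <<'E'
from h import *
go([.5505,.3568,.142],125)
E
```

```text
t: 35.3
eef_pos: [0.5503, 0.3565, 0.1699]
ee_rot: [-0.001, -0.302, 0.953, -0.0]
force: [-0.2, 0.2, 0.5]
gripper_width: 0.0001
finger_force: 0.0
pos [0.5503 0.3565 0.1699] shift [-0.002  0.     0.14 ] mm [-0.4  0.1 27.9] t 35.3 F [-0.2  0.2  0.5] w 6.879592230910533e-05
turn [-0.0001 -0.001   0.0009]
```

```bash
python3 -m pendant '[0,0,0.1,0,0,0,0, 0,0,0.04,0,0,0,0, 0,0,0.015,0,0,0,0, 0,0,0.01,0,0,0,0, 0,0,0.01,0,0,0,0, 0,0,0.01,0,0,0,0, 0,0,0,0,0,0,0, 0,0,0,0,0,0,0]' 
python3 -m pendant '[0,0,0.006,0,0,0,0, 0,0,0.004,0,0,0,0, 0,0,0,0,0,0,0]' 
```

```text
t: 36.3
eef_pos: [0.55, 0.3565, 0.1335]
ee_rot: [-0.002, -0.302, 0.953, -0.001]
force: [-4.9, -3.7, 10.1]
gripper_width: -0.0001
finger_force: 5.3
t: 36.67
eef_pos: [0.5501, 0.3566, 0.1334]
ee_rot: [-0.002, -0.302, 0.953, -0.001]
force: [-8.5, -4.1, 17.3]
gripper_width: 0.0001
finger_force: 8.5
```

Same signature: the cap is on its stop. Retreat upward, check that nothing shifted, and hand in.

```bash
python3 -m pendant '[0,0,-0.05,0,0,0,0, 0,0,-0.25,0,0,0,0, 0,0,-0.2,0,0,0,0, 0.25,0,0,0,0,0,0, 0.25,0,0,0,0,0,0, 0.15,0,0,0,0,0,0, 0,0,0,0,0,0,0, 0,0,0,0,0,0,0]' 
python3 - <<'E'
from h import *
s=robot.sense(); print(s['t'],s['force'],s['eef_pos'])
print(robot.hand_in())
E
```

```text
t: 37.67
eef_pos: [0.4453, 0.2826, 0.2302]
ee_rot: [-0.001, -0.302, 0.953, -0.0]
force: [0.4, -0.4, 0.7]
gripper_width: 0.0001
finger_force: 0.0
37.675 [ 0.35102435 -0.39342142  0.66374101] [0.44534586 0.28263645 0.23023214]
the job is handed in; nothing more can be done
None
```

I pressed the marker fully down on the left dot and then the right dot, each measured within about 0.5 mm of the pin, and handed in at 37.7 s with the carrier left at the right dot and the arm clear; I took no picture after the second press.

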